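Fit the lens, spacer and retaining ring of an LED spotlight

ROBOT

A 6-joint arm with a two-finger parallel gripper is mounted at the origin on the work surface. World frame = base frame: x ahead of the robot, y to its left, z up, the work surface at z = 0. Lengths are in m, angles in rad, forces in N, time in s.
With the tool pointing down it reaches from about 0.375 to 0.975 m from the base axis. Payload 3.8 kg.
Tool frame: the origin (TCP) lies at the very end of the fingers, on their centre line; the grasp point (between the pads) lies 19 mm behind it; z points along the fingers, y is the line along which they close (so a half turn about z gives the same grasp; the last joint's range is limited). The gripper opens to 85 mm and grips with 20 to 120 N. Pads are 22 mm wide; open, the fingers measure 114 mm over their backs; the gripper's body (76 mm by 85 mm) begins 54 mm behind the grasp point. The pads swing forward as they close: fully open they stand 13 mm farther back than shut.
Start: joints at [-1.29, 0.264, 1.604, -0, 1.274, -0.037], TCP at [0.211, -0.641, 0.231] pointing down, gripper open.
Joint ranges: [-2.63, 2.63], [-0.94, 2.18], [0.31, 2.57], [-1.31, 4.45], [0, 2.66], [-2.55, 2.55]. Speed limits (rad/s): [2.57, 2.57, 3.14, 3.14, 3.14, 3.14].

INTERFACE

Orientations are given as a unit quaternion [w, x, y, z].
In Python, from rig import manip, cams, ticket gives the robot as it stands. The module is installed in compiled form; this text tells all that it offers.
- The arm moves only by the shell command python3 -m jog 'ROWS' [OPENING]. ROWS is JSON, a list of rows, each a list of 6 numbers: the shift along the tool's x, y, z in mm, then the turn, a rotation vector about the tool's x, y, z in degrees. A call has 1 to 20 rows; each row shifts and turns the commanded pose from where the row before left it, along the tool's axes as they then stand; what a row does not reach is not made up. A row lasts 1/8 s, in which the tool goes at most 62.5 mm and 10.7 degrees, less where a joint would pass 70% of its speed; a pose out of reach is approached as far as the arm can. A call with a gripper value outside its range is refused whole. OPENING is the opening, from -1 (shut) to 1 (fully open), set as the call begins (- or left out, the last holds). The fingers move at their own pace and stop on an object; the grip force is fixed at half the most. Time passes only in rows, so rows that do not move let the fingers close. It gives the time, the measured TCP pose, the force, the opening and the grip force at its end, in the units of the state.
- manip.observe(): the state, without advancing time (a new reading comes with each control period).
- cams.capture(name): name is "scene" or "side" or "wrist"; returns the picture (384x512x3 uint8, red, green, blue); there is no depth.
- cams.camera_params(name): a dict with "fx", "fy", "cx", "cy" (pixels), "position" and "attitude" of the camera in the world. Camera axes: x right, y up, looking along -z (the intrinsics and any distortion apply to the point x, -y, -z); pixel columns grow to the right and rows downward; lengths in m; the calibration is good to about 2 mm. A picture is of the moment at which its call begins: read the wrist's pose just before it. camera_params takes no time and is no camera call; for the wrist camera it gives the pose at the moment of the call.
- ticket.sign_off(): hands the job in; it is judged then, once.
The state is a dict: "time": time; "joint_positions": joint angles; "dq": joint speeds; "effort": joint torques, N m; "eef_pos": TCP position; "orientation": TCP orientation; "wrist_force": force on the tool from outside, world axes, zero at the start; "moment": the same for the moment, N m; "finger_gap": finger opening in m; "grip_force": force on a finger pad.
Only numpy, scipy, OpenCV 4.12 (cv2) and the standard library are available. Lean on these libraries where they do the work, as an engineer would, in place of code of your own. Each camera call takes 0.05 s, during which the arm holds its last target. There are 200 camera calls.

TASK

Finish the spotlight head standing in the vice: put the clear lens into its barrel, domed side up, then the orange spacer on top of it, letting the glass go only right at the barrel's mouth. Set the black three-claw retaining ring over the barrel with its claws down through the gaps between the brass lugs, and turn it clockwise (seen from above; a push against a wing does it) until it comes up against its stops and clamps the stack. Let go of everything and leave the other things on the bench where they are.

Things in the scene. Friction and masses are not known exactly. Their poses are not given: they have to be found in the camera images.
- lamp: the spotlight head: a round finned aluminium barrel, 100 mm across, upright in a blue-jawed vice, all fixed. Origin: on the bench, on the barrel's axis; z up. The barrel's rim is at z 95 mm, its narrower neck 82 mm across, the finned body ends at z 75. The vice is 86 mm wide, 54 mm high and reaches 95 mm along +x, 135 mm along -x (T-handle).
- lamp_rim (a point): the centre of the barrel's mouth, level with the rim (z 95 mm). The bore is 69 mm across (73 mm at the chamfered mouth) and ends 20 mm below the rim on a white disc with the yellow LED, the sprung seat. Lens and spacer have 1.5 mm to spare all round in the bore.
- lamp_gap0 (a point): the middle of one gap between the three brass lugs round the neck, 45 mm from the axis, at rim height, on the lamp's +x side; the others are at 120 and 240 degrees. Each gap is 52 degrees wide. The lugs are 93 mm across, tops 2 mm below the rim. The lug clockwise of a gap starts 26 degrees from its middle; its underside ramps from z 90 mm down to 86 mm at 58 degrees, then is level to an end stop.
- lens: the clear pale-blue lens, 66 mm across; its rim is 10 mm thick, its dome 16 mm high in the middle; 80 g. It lies domed side up in the black tray, whose floor is 4 mm above the bench and whose edge stands 5 mm above that floor. Origin: centre of its flat underside; z up. On the seat its underside is at z 75 mm of the lamp.
- spacer: the orange spacer ring, 66 mm outside, 56 mm inside, 14 mm high, 40 g, lying flat in the same tray. Origin: centre of its underside; z up; leave it this way up. It goes on the lens's rim; until the retaining ring is turned home its top stands 4 mm above the barrel's rim.
- ring: the black retaining ring, 116 mm across, 48 mm high, 110 g, on a pink pad 8 mm high. Origin: on its axis, level with the claws' undersides; z up. The flange is 52 mm inside, 92 mm outside, z 15 to 20 mm. Three claws under it, three wings on it, each at 0 (+x), 120 and 240 degrees. Set on the spacer its origin is at z 84 mm of the lamp, turned home at 81. It slides easily and stays where it is left.
- ring_claw0 (a point): the foot of the claw on the ring's +x side, 45 mm from the axis, at its underside. A claw is 16 mm wide, hangs 48.5 to 55 mm from the axis and turns in at its foot (5 mm thick) to 42.4 mm from the axis. It has 1.4 mm to spare round the neck and 15 degrees either way in a gap. With the ring on the spacer the feet pass 1 mm under the start of the ramps.
- ring_wing0 (a point): the middle of the upright aluminium wing on the ring's +x side, 44 mm from the axis, 36 mm above the ring's origin. A wing is 8 mm thick, 28 mm long along the radius (30 to 58 mm from the axis), red at its outer end, and stands from the flange at z 20 mm to z 48 mm. Good to pinch or to push; a push of a few N (under 10) on one wing turns the ring.
- seat (a joint): the sprung seat in the barrel, in m: 0 with the spring up, growing as it is pressed down, at most 0.005; about 0.003 when lens, spacer and ring are clamped. The spring holds 4 N before it gives and then 1 N per mm: it does not sink under the parts' weight.
- lamp_home0 (a point): where the middle of a claw's foot stands, 45 mm from the axis, when it is against the end stop of the lug that follows, clockwise, the gap at 0 degrees: 77 degrees clockwise of that gap's middle.
- lamp_home1 (a point): where the middle of a claw's foot stands, 45 mm from the axis, when it is against the end stop of the lug that follows, clockwise, the gap at 240 degrees: 77 degrees clockwise of that gap's middle.
- lamp_home2 (a point): where the middle of a claw's foot stands, 45 mm from the axis, when it is against the end stop of the lug that follows, clockwise, the gap at 120 degrees: 77 degrees clockwise of that gap's middle.
- filter: a bystander: the amber glass disc, 50 mm across, 8 mm thick, a part of another job, lying in the tray. Origin: centre of its underside.
- heatsink: a bystander: the bare aluminium finned heat sink, 56 x 56 x 25 mm, lying in the tray. Origin: centre of its underside.
- screwdriver: a bystander: the screwdriver with the blue handle, 190 mm, lying on the bench.
- spool: a bystander: the solder spool, 60 mm across and 50 mm high, with green flanges.
- meter: a bystander: the yellow multimeter, 150 x 75 x 34 mm, lying on its back.
- jar: a bystander: the small amber jar with a white cap, 54 mm across and 70 mm high.
- pcb: a bystander: the green circuit board, 110 x 80 mm, lying on four feet; its tallest part is 17 mm high.
Mind the look-alikes: they are no part of the job. Of the things that look like the lens, the middle-sized one is meant. Several things have the shape of the spacer; the one meant has the colours described above.

How it is judged:
By the outcome, as a careful person would: the job done as asked, in the order asked, and still so for the second after the job is handed in, with the robot touching nothing.
It also fails if it takes over 72 s, if anything falls off the work surface, if the arm or the gripper's body presses on something with over 40 N, if the wrist force passes 120 N, or if a joint passes its speed limit or range.

## Working session

There is one attempt and no reset: what is moved stays moved. The work goes in short steps, Python scripts to look and compute and a shell command to move; the robot and the scene stay as the last step left them, time stands still between calls to the robot, and variables do not carry over. Pictures are saved under pics/ and viewed, at most 10 in all, crops included, and the job is handed in when it is done.

```bash
mkdir -p pics
cat > h.py <<'E'
import numpy as np, cv2
from rig import manip, cams
from scipy.spatial.transform import Rotation as R
def rot(q): return R.from_quat([q[1],q[2],q[3],q[0]])
def snap(n,f):
    p=cams.camera_params(n); im=np.array(cams.capture(n))
    cv2.imwrite(f'pics/{f}.png',im[:,:,::-1]); np.save(f'pics/{f}.npy',dict(p=p),allow_pickle=True); return im,p
def load(f):
    return cv2.imread(f'pics/{f}.png'), np.load(f'pics/{f}.npy',allow_pickle=True).item()['p']
def K(p): return np.array([[p['fx'],0,p['cx']],[0,p['fy'],p['cy']],[0,0,1.]])
def dist(p):
    d=p.get('distortion',None)
    return np.zeros(5) if d is None else np.array(d,float)
def ray(p,uv):
    uv=np.array(uv,float).reshape(-1,1,2)
    n=cv2.undistortPoints(uv,K(p),dist(p))[:,0]
    d=np.c_[n[:,0],-n[:,1],-np.ones(len(n))]
    return np.array(p['position']), rot(p['attitude']).apply(d)
def plane(p,uv,z):
    o,d=ray(p,uv); return o+d*((z-o[2])/d[:,2])[:,None]
def proj(p,X):
    c=rot(p['attitude']).inv().apply(np.atleast_2d(X)-np.array(p['position']))
    c=c*[1,-1,-1]
    return cv2.projectPoints(c,np.zeros(3),np.zeros(3),K(p),dist(p))[0][:,0]
def tri(ps,uvs):
    A=np.zeros((3,3));b=np.zeros(3)
    for p,uv in zip(ps,uvs):
        o,d=ray(p,uv); d=d[0]/np.linalg.norm(d[0]); M=np.eye(3)-np.outer(d,d); A+=M;b+=M@o
    X=np.linalg.solve(A,b)
    return X,[np.linalg.norm(proj(p,X)[0]-uv) for p,uv in zip(ps,uvs)]
E
python3 - <<'E'
from h import *
for n in ('scene','side','wrist'):
    im,p=snap(n,n+'0'); print(n,p)
a=[cv2.imread(f'pics/{n}0.png') for n in('scene','side')]
s=manip.observe();print(s)
cv2.imwrite('pics/s0.png',cv2.resize(a[0],(800,600),interpolation=cv2.INTER_CUBIC))
cv2.imwrite('pics/d0.png',cv2.resize(a[1],(800,600),interpolation=cv2.INTER_CUBIC))
E
```

```text
scene {'fx': 457.9163405293446, 'fy': 457.9163405293446, 'cx': 256.39943518234173, 'cy': 196.08121928233516, 'position': array([1.41411384, 0.09105729, 1.15239072]), 'attitude': array([0.65412898, 0.2367313 , 0.23981062, 0.67717386])}
side {'fx': 406.4085503889562, 'fy': 406.4085503889562, 'cx': 255.14808404245485, 'cy': 191.1420994008766, 'position': array([0.02242301, 0.77331319, 0.57199059]), 'attitude': array([-0.28433418, -0.1656871 ,  0.46984976,  0.81911114])}
wrist {'fx': 266.08417918762075, 'fy': 266.08417918762075, 'cx': 255.3760666564039, 'cy': 191.56025468834426, 'position': array([ 0.2858022 , -0.61637111,  0.37289715]), 'attitude': array([ 0.79978875, -0.12686367,  0.09339147, -0.57924226])}
{'time': 0.15, 'joint_positions': array([-1.28990633e+00,  2.64590295e-01,  1.60508464e+00, -1.40696304e-05,
        1.27367921e+00, -3.69420487e-02]), 'dq': array([ 0.00019372, -0.00141444, -0.00219199, -0.00072865,  0.00061836,
       -0.00079905]), 'effort': array([ 3.15594643e-04, -5.15905130e+01, -3.67960811e+01, -2.68995313e-05,
        8.11031467e-03,  1.54463015e-05]), 'eef_pos': array([ 0.21075125, -0.64065449,  0.230228  ]), 'orientation': array([-8.73380377e-04,  9.87398691e-01,  1.58249960e-01, -1.13836244e-04]), 'wrist_force': array([-0.36580151, -0.666814  , -0.63739753]), 'moment': array([ 0.07990555, -0.03332524,  0.018982  ]), 'grip_force': 0.0, 'finger_gap': 0.08539800927754575}
```

View pics/s0.png

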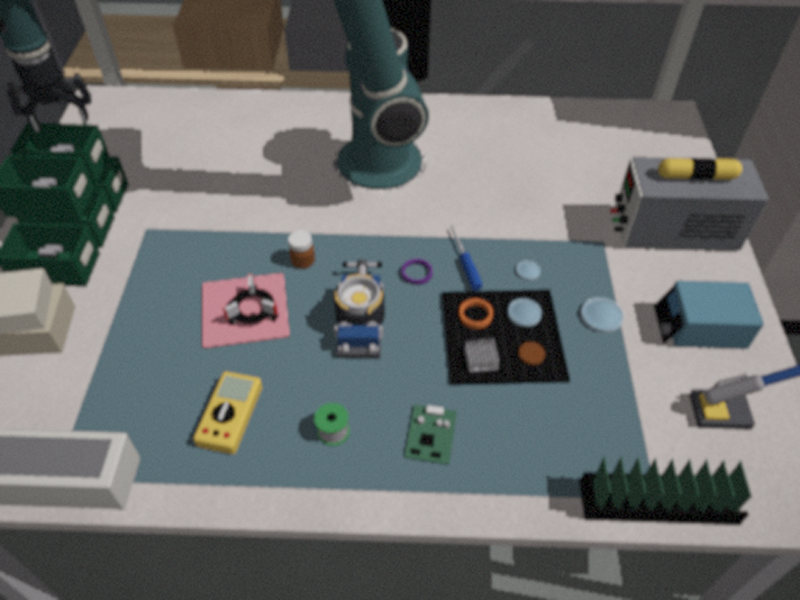

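View pics/d0.png

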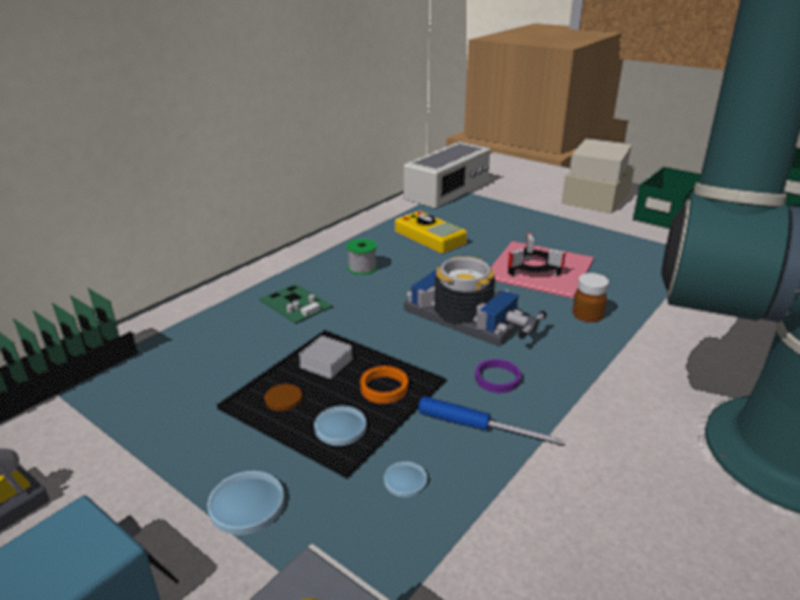

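The scene view (800x600) shows the lamp mouth at (358,293), ring (251,305), spacer (477,313), and middle lens in the tray (525,312). In the side view they are at (465,275), (537,260), (384,383) and (340,425). I'll triangulate these roughly.

Run:
```python
from h import *
np.set_printoptions(precision=4,suppress=True)
_,a=load('scene0');_,b=load('side0');_,w=load('wrist0')
k=512/800
for n,u,v in [('lamp',(358,293),(465,275)),('ring',(251,307),(537,262)),('spacer',(477,313),(384,383)),('lens',(525,312),(340,425))]:
    print(n,*tri([a,b],[np.array(u)*k,np.array(v)*k]))
s=manip.observe();T=rot(s['orientation']);C=rot(w['attitude'])
print('cam in tool',T.inv().apply(w['position']-s['eef_pos']),(T.inv()*C).as_matrix(), 'tool',T.as_matrix())
```

```text
lamp [ 0.5078 -0.0129  0.0829] [np.float64(0.7481769996543931), np.float64(0.9008111858332943)]
ring [ 0.4931 -0.2391  0.0175] [np.float64(0.8386326057623021), np.float64(0.9101631930013887)]
spacer [0.4892 0.2245 0.0127] [np.float64(0.4663133445510132), np.float64(0.6706718062773439)]
lens [0.4806 0.3244 0.0091] [np.float64(0.20024276140159677), np.float64(0.31474557400608705)]
cam in tool [ 0.0789  0.0001 -0.1427] [[-0.0011  0.9504  0.3112]
 [ 1.      0.0008  0.001 ]
 [ 0.0007  0.3112 -0.9504]] tool [[ 0.9499  0.3125 -0.0005]
 [ 0.3125 -0.9499  0.0017]
 [ 0.0001 -0.0018 -1.    ]]
```

```bash
python3 -m jog '[[40,-30,0,0,0,0],[40,-30,0,0,0,0],[40,-30,0,0,0,0],[40,-30,0,0,0,0],[40,-30,0,0,0,0],[40,-30,0,0,0,0],[40,-30,0,0,0,0],[40,-30,0,0,0,0],[40,-30,0,0,0,0],[0,0,0,0,0,0],[0,0,0,0,0,0]]' 0.76
python3 -c "
from h import *
snap('wrist','w1')"
python3 -m jog '[[50,0,0,0,0,0],[30,-10,0,0,0,0],[0,0,0,0,0,0],[0,0,0,0,0,0]]'
python3 - <<'E'
from h import *
snap('wrist','w2')
a=[cv2.imread(f'pics/w{i}.png') for i in(1,2)]
cv2.imwrite('pics/w12.png',cv2.resize(np.hstack(a),(800,300),interpolation=cv2.INTER_AREA))
E
```

```text
time: 1.52
eef_pos: [0.4682, -0.2723, 0.231]
orientation: [0.0, 0.987, 0.159, -0.0]
wrist_force: [0.8, 0.8, 1.0]
finger_gap: 0.075
grip_force: 0.0
time: 2.08
eef_pos: [0.5404, -0.2389, 0.2309]
orientation: [0.0, 0.988, 0.158, -0.001]
wrist_force: [0.1, 0.0, -1.0]
finger_gap: 0.075
grip_force: 0.0
```

View pics/w12.png

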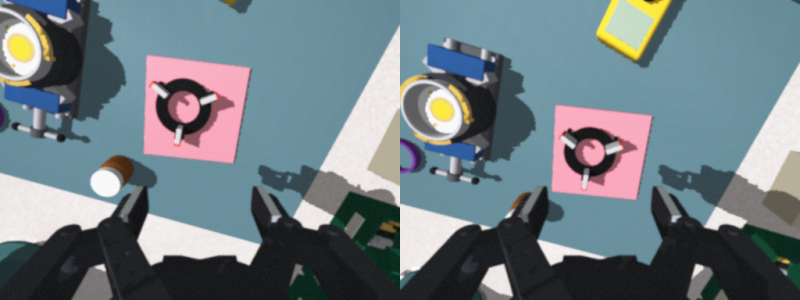

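The wrist pair shows the ring on its pad (left view centred near (182,107), right near (190,152)), with the lamp mouth at left and fingertips near the bottom. I'll measure the ring wings and flange now, and take views over lamp and tray.

```bash
python3 -m jog '[[10,-60,0,0,0,0],[10,-60,0,0,0,0],[-20,-60,0,0,0,0],[-20,-50,0,0,0,0],[0,0,0,0,0,0],[0,0,0,0,0,0]]'
python3 -c "
from h import *
snap('wrist','w3')"
python3 -m jog '[[20,-50,0,0,0,0],[20,-50,0,0,0,0],[0,0,0,0,0,0],[0,0,0,0,0,0]]'
python3 -c "
from h import *
snap('wrist','w4')"
python3 -m jog '[[10,-60,0,0,0,0],[10,-60,0,0,0,0],[0,-60,0,0,0,0],[0,0,0,0,0,0],[0,0,0,0,0,0]]'
python3 - <<'E'
from h import *
snap('wrist','w5')
a=[cv2.imread(f'pics/w{i}.png') for i in(3,4,5,2)]
c=a[3][100:292,160:416]
cv2.imwrite('pics/w345.png',np.vstack([np.hstack([cv2.resize(x,(400,300),interpolation=cv2.INTER_AREA) for x in a[:2]]),np.hstack([cv2.resize(x,(400,300),interpolation=cv2.INTER_AREA) for x in (a[2],c)])]))
E
```

```text
time: 2.88
eef_pos: [0.4512, -0.027, 0.2318]
orientation: [0.001, 0.987, 0.158, 0.001]
wrist_force: [0.2, -0.7, -0.2]
finger_gap: 0.0753
grip_force: 0.0
time: 3.42
eef_pos: [0.4584, 0.0804, 0.2311]
orientation: [0.0, 0.987, 0.158, -0.0]
wrist_force: [-0.5, 0.1, -0.1]
finger_gap: 0.0752
grip_force: 0.0
time: 4.1
eef_pos: [0.421, 0.2574, 0.2311]
orientation: [0.001, 0.987, 0.158, -0.0]
wrist_force: [0.3, -0.7, -1.4]
finger_gap: 0.0748
grip_force: 0.0
```

View pics/w345.png

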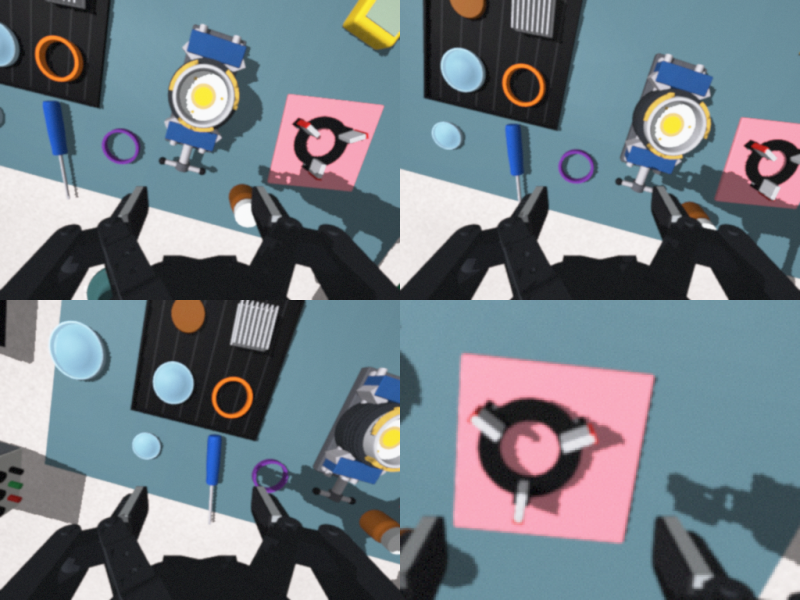

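The tiles show: w3 lamp near full-res (261,123); w4 lens (80,90), spacer (157,108), lamp (346,159); w5 lens (221,105), spacer (297,126); the crop shows the ring's three wings. Now measuring.

```bash
cat > m.py <<'E'
from h import *
np.set_printoptions(precision=4,suppress=True)
def blobs(im,lo,hi,near,amin=20):
    h=cv2.cvtColor(im,cv2.COLOR_BGR2HSV); m=cv2.inRange(h,np.array(lo),np.array(hi))
    cs,_=cv2.findContours(m,cv2.RETR_EXTERNAL,cv2.CHAIN_APPROX_NONE)
    cs=[c for c in cs if cv2.contourArea(c)>amin]
    return min(cs,key=lambda c:np.hypot(*(c.reshape(-1,2).mean(0)-near))) if cs else None
def circ(p,c,z):
    P=plane(p,c.reshape(-1,2),z)[:,:2]
    A=np.c_[2*P,np.ones(len(P))]; s=np.linalg.lstsq(A,(P**2).sum(1),rcond=None)[0]
    return s[:2],np.sqrt(s[2]+s[0]**2+s[1]**2)
LENS=((92,40,130),(112,160,255)); ORG=((5,150,120),(16,255,255)); YEL=((22,140,150),(35,255,255))
def ecen(c): return np.array(cv2.fitEllipse(cv2.convexHull(c))[0])
E
python3 - <<'E'
from m import *
for n,rng,L in [('lens',LENS,{'w4':(80,90),'w5':(221,105)}),('spacer',ORG,{'w4':(157,108),'w5':(297,126),'w3':(75,76)}),('led',YEL,{'w3':(261,123),'w4':(346,159)})]:
    ps,uv=[],[]
    for f,c0 in L.items():
        im,p=load(f);x=im[c0[1],c0[0]]; c=blobs(im,*rng,c0)
        if c is None: print(n,f,'none',cv2.cvtColor(im,cv2.COLOR_BGR2HSV)[c0[1],c0[0]]);continue
        e=ecen(c); ps.append(p);uv.append(e)
        z={'lens':.012,'spacer':.018,'led':.076}[n]
        print(n,f,e,cv2.contourArea(c),cv2.boundingRect(c),'circle',circ(p,cv2.convexHull(c),z))
    if len(ps)>1: print('  TRI',*tri(ps,uv))
for f,c0 in (('w1',(232,135)),('w2',(243,195))):
    im,p=load(f); h=cv2.cvtColor(im,cv2.COLOR_BGR2HSV)
    x0,y0=c0[0]-55,c0[1]-55
    s=h[y0:y0+110,x0:x0+110]; pink=(s[...,2]>150)&(s[...,1]>60)
    wh=((s[...,1]<45)&(s[...,2]>120)).astype(np.uint8); bl=(s[...,2]<75).astype(np.uint8)
    red=((s[...,1]>150)&((s[...,0]<8)|(s[...,0]>172))&(s[...,2]>80)).astype(np.uint8)
    for nm,m in(('wh',wh),('red',red)):
        for c in cv2.findContours(m,cv2.RETR_EXTERNAL,cv2.CHAIN_APPROX_NONE)[0]:
            if cv2.contourArea(c)>3:
                r=cv2.minAreaRect(c); print(f,nm,np.array(r[0])+[x0,y0],np.array(r[1]),round(r[2]),cv2.contourArea(c))
    cs=max(cv2.findContours(bl,cv2.RETR_EXTERNAL,cv2.CHAIN_APPROX_NONE)[0],key=cv2.contourArea)
    print(f,'black',cv2.contourArea(cs),ecen(cs)+[x0,y0],cv2.boundingRect(cs))
E
```

```text
lens w4 [78.914  88.9427] 2363.0 (52, 61, 55, 57) circle (array([0.4803, 0.3234]), np.float64(0.034132259607003335))
lens w5 [221.2148 105.3838] 2201.5 (195, 78, 53, 55) circle (array([0.4802, 0.323 ]), np.float64(0.033871081698699824))
  TRI [0.4813 0.3233 0.0126] [np.float64(0.09899846392855412), np.float64(0.09546987565487886)]
spacer w4 [157.2735 108.3963] 2304.0 (130, 81, 55, 56) circle (array([0.4887, 0.222 ]), np.float64(0.034252786263415255))
spacer w5 [296.8572 124.2441] 2172.0 (271, 98, 53, 54) circle (array([0.4885, 0.2225]), np.float64(0.03419397541962009))
spacer w3 [72.7656 74.3863] 2591.0 (44, 45, 58, 60) circle (array([0.4889, 0.2218]), np.float64(0.03441894394380395))
  TRI [0.4897 0.2227 0.0171] [np.float64(0.034563115368554456), np.float64(0.1490751197465999), np.float64(0.18402725600209105)]
led w3 [259.9354 123.0538] 426.0 (249, 111, 23, 25) circle (array([ 0.5095, -0.0134]), np.float64(0.012876156951882857))
led w4 [347.9036 159.4668] 381.0 (337, 149, 23, 22) circle (array([ 0.5095, -0.0133]), np.float64(0.012956062902372023))
  TRI [ 0.5096 -0.0134  0.0758] [np.float64(0.015968311443798264), np.float64(0.015383377712323676)]
w1 wh [227.7538 172.4692] [ 7.8142 21.582 ] 7 133.5
w1 wh [265.8 126.9] [ 9.1706 21.1873] 72 165.5
w1 wh [204.3 116.1] [22.1731  8.0554] 42 156.5
w1 red [278.6 122.8] [8.8544 2.5298] 72 13.0
w1 black 2007.5 [234.6638 135.483 ] (23, 21, 73, 77)
w2 wh [237.1803 229.0164] [ 7.0618 24.4447] 5 114.0
w2 wh [272.15 188.95] [12.6491 21.1873] 72 221.5
w2 wh [214.6585 181.4268] [21.552   7.3402] 39 128.0
w2 red [282.2414 182.1034] [6.685 1.857] 68 7.0
w2 black 892.5 [243.0619 194.3995] (23, 46, 65, 42)
```

```bash
python3 -m jog '[[38,-22,20,0,0,0],[39,-22,40,0,0,0],[0,0,50,0,0,0],[0,0,50,0,0,0],[0,0,30,0,0,0],[0,0,0,0,0,0],[0,0,0,0,0,0],[0,0,0,0,0,0]]' 0.88
python3 - <<'E'
from m import *
s=manip.observe();im,p=snap('wrist','w6')
T=rot(s['orientation']);d=np.array([.4802,.3232,.001])-s['eef_pos'];print('to go tool mm',T.inv().apply(d)*1000,s['finger_gap'],T.as_euler('zyx',degrees=True))
c=blobs(im,*LENS,(256,300));print(cv2.boundingRect(c),circ(p,cv2.convexHull(c),.012))
cv2.imwrite('pics/w6v.png',im[:,:,::-1])
E
```

```text
time: 5.15
eef_pos: [0.4819, 0.3249, 0.0437]
orientation: [-0.001, 0.987, 0.158, 0.002]
wrist_force: [-0.6, 0.5, -0.0]
finger_gap: 0.0801
grip_force: 0.0
to go tool mm [-2.3357  1.1565 42.6813] 0.08011808356951942 [ -18.1535    0.2069 -179.8769]Traceback (most recent call last):
  File "<stdin>", line 4, in <module>
cv2.error: OpenCV(4.12.0) /io/opencv/modules/imgproc/src/convhull.cpp:143: error: (-215:Assertion failed) total >= 0 && (depth == CV_32F || depth == CV_32S) in function 'convexHull'
```

View pics/w6.png

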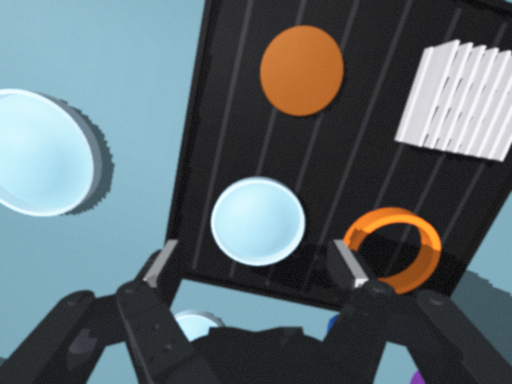

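The wrist view shows the lens centred at (258,220) between the fingertips, with filter, heat sink and spacer clear. Descend and grasp.

```bash
python3 -m jog '[[-2,1,20,0,0,0],[0,0,12,0,0,0],[0,0,10,0,0,0],[0,0,0,0,0,0],[0,0,0,0,0,0]]'
python3 -m jog '[[0,0,0,0,0,0],[0,0,0,0,0,0],[0,0,0,0,0,0],[0,0,0,0,0,0],[0,0,0,0,0,0]]' 0.3
python3 -m jog '[[0,0,-10,0,0,0],[0,0,-30,0,0,0],[0,0,-40,0,0,0],[0,0,-40,0,0,0],[0,0,-40,0,0,0],[0,0,0,0,0,0],[0,0,0,0,0,0]]'
python3 - <<'E'
from m import *
snap('wrist','w7')
E
```

```text
time: 5.82
eef_pos: [0.4786, 0.3232, -0.0004]
orientation: [-0.0, 0.987, 0.158, 0.0]
wrist_force: [-0.1, -0.1, -0.2]
finger_gap: 0.0805
grip_force: 0.0
time: 6.45
eef_pos: [0.4792, 0.3235, 0.0003]
orientation: [-0.0, 0.987, 0.158, 0.001]
wrist_force: [0.3, 1.0, 5.9]
finger_gap: 0.0631
grip_force: 66.1
time: 7.32
eef_pos: [0.4775, 0.3224, 0.1585]
orientation: [0.0, 0.987, 0.158, -0.001]
wrist_force: [0.1, -0.5, -1.3]
finger_gap: 0.063
grip_force: 65.9
```

View pics/w7.png

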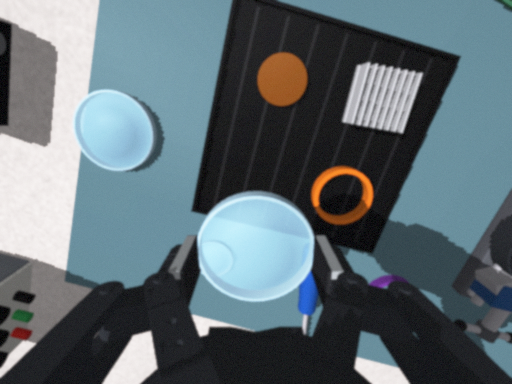

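The wrist view shows the lens held level and centred at (256,246); the tray is otherwise undisturbed. Carry it to above the lamp.

```bash
python3 -m jog '[[-4,16,0,0,0,0],[-8,34,0,0,0,0],[-8,36,0,0,0,0],[-8,36,0,0,0,0],[-8,36,0,0,0,0],[-8,36,0,0,0,0],[-8,36,0,0,0,0],[-8,36,0,0,0,0],[-8,34,0,0,0,0],[-6,20,0,0,0,0],[-2,9,0,0,0,0],[0,0,0,0,0,0],[0,0,0,0,0,0]]'
cat > togo.py <<'E'
import sys
from m import *
s=manip.observe();T=rot(s['orientation']);x=np.array(eval(sys.argv[1]))
print('to go tool mm',T.inv().apply(x-s['eef_pos'])*1000,'axes',T.as_matrix()[:2,:2].ravel(),'err rotvec',np.degrees((T.inv()*R.from_matrix(np.c_[T.as_matrix()[:,0]*[1,1,0],T.as_matrix()[:,1]*[1,1,0],[0,0,-1]])).as_rotvec()))
E
python3 togo.py '[.5084,-.0138,.100]'
```

```text
time: 9.0
eef_pos: [0.5086, -0.0128, 0.159]
orientation: [-0.0, 0.987, 0.158, -0.0]
wrist_force: [-0.4, 0.2, -0.4]
finger_gap: 0.0633
grip_force: 65.9
to go tool mm [-0.4373  0.9023 58.9615] axes [ 0.9498  0.3129  0.3129 -0.9498] err rotvec [-0.0323  0.0302  0.    ]
```

```bash
python3 -m jog '[[0,1,20,0,0,0],[0,0,20,0,0,0],[0,0,17,0,0,0],[0,0,4,0,0,0],[0,0,0,0,0,0],[0,0,0,0,0,0]]'
python3 -m jog '[[0,0,3,0,0,0],[0,0,3,0,0,0],[0,0,0,0,0,0],[0,0,0,0,0,0]]'
python3 togo.py '[.5084,-.0138,.088]'
python3 -c "
from m import *
snap('wrist','w8')"
```

```text
time: 9.75
eef_pos: [0.51, -0.0143, 0.0991]
orientation: [0.0, 0.987, 0.158, 0.001]
wrist_force: [0.5, -0.3, -1.5]
finger_gap: 0.0632
grip_force: 65.9
time: 10.25
eef_pos: [0.5092, -0.0143, 0.0922]
orientation: [-0.0, 0.987, 0.158, -0.0]
wrist_force: [-0.5, -0.2, -1.4]
finger_gap: 0.0633
grip_force: 65.9
to go tool mm [-0.5421 -0.753   4.2319] axes [ 0.95    0.3124  0.3124 -0.95  ] err rotvec [-0.003   0.0072 -0.    ]
```

View pics/w8.png

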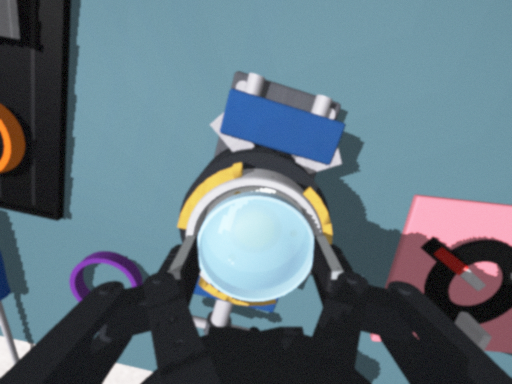

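The lens (centre (256,246)) is over the barrel mouth, whose silver rim arcs behind it (top near (262,168)). I'll check the centring numerically.

Run:
```python
from m import *
im,p=load('w8'); h=cv2.cvtColor(im,cv2.COLOR_BGR2HSV).astype(int)
cz=[.5095,-.0134]
# polar profiles on plane z=.095 from nominal axis, directions in image-up half
for a in range(-60,101,16):
    r=np.arange(.034,.050,.001)
    X=np.c_[cz[0]+r*np.cos(np.radians(a)),cz[1]+r*np.sin(np.radians(a)),np.full(len(r),.095)]
    uv=np.rint(proj(p,X)).astype(int); print(a,uv[0],[f"{h[v,u,1]}/{h[v,u,2]}" for u,v in uv])
for z in (.096,.1):
    c=blobs(im,*LENS,(256,246)); print(circ(p,cv2.convexHull(c),z)) if c is not None else print(h[246,256])
```

```text
-60 [311 233] ['46/235', '38/153', '9/112', '9/118', '14/124', '9/149', '12/146', '140/213', '148/242', '147/243', '148/243', '144/239', '139/216', '30/86', '75/88', '81/88']
-44 [306 219] ['44/150', '10/103', '6/121', '12/153', '5/226', '6/228', '16/160', '133/220', '148/239', '150/241', '148/242', '149/242', '153/208', '120/108', '70/80', '72/82']
-28 [297 206] ['13/142', '7/152', '8/199', '4/229', '6/236', '6/228', '11/192', '120/209', '145/240', '144/244', '149/243', '148/244', '152/220', '98/114', '14/53', '45/40']
-12 [284 197] ['11/141', '2/139', '8/167', '5/233', '4/236', '6/228', '8/187', '10/127', '9/113', '7/104', '8/91', '22/69', '36/64', '40/70', '42/67', '45/68']
4 [269 191] ['2/250', '2/243', '8/194', '6/227', '4/238', '4/230', '6/176', '11/158', '10/128', '6/129', '6/129', '11/116', '32/72', '41/68', '30/68', '33/69']
20 [252 189] ['8/153', '5/141', '8/183', '4/227', '4/241', '5/234', '7/208', '8/189', '10/160', '10/155', '13/119', '11/97', '8/67', '20/39', '45/62', '38/68']
36 [235 192] ['42/134', '6/135', '6/173', '6/225', '4/237', '4/237', '6/227', '29/214', '140/2
[... 190 characters left out ...]
147/243', '147/244', '150/242', '145/227', '114/136', '27/66']
68 [208 209] ['8/132', '9/111', '9/162', '6/227', '4/241', '5/242', '3/236', '42/232', '120/240', '149/243', '147/245', '147/243', '146/230', '67/92', '33/69', '73/119']
84 [200 222] ['2/103', '7/111', '10/132', '4/231', '5/238', '4/239', '3/230', '43/229', '146/240', '148/240', '150/241', '149/241', '115/199', '23/147', '79/167', '83/169']
100 [197 236] ['60/186', '18/101', '12/128', '10/146', '10/185', '11/187', '10/185', '11/138', '30/69', '54/76', '79/148', '86/166', '87/168', '81/169', '78/170', '84/167']
(array([ 0.4946, -0.0259]), np.float64(0.04741832144647866))
(array([ 0.4972, -0.0249]), np.float64(0.04605444786090863))
```

```bash
python3 -m jog '[[-0.5,-1,2,0,0,0],[0,0,2,0,0,0],[0,0,0,0,0,0],[0,0,0,0,0,0],[0,0,0,0,0,0]]'
python3 togo.py '[.5085,-.0136,.088]'
```

```text
time: 10.92
eef_pos: [0.5086, -0.0134, 0.0893]
orientation: [-0.0, 0.987, 0.158, 0.0]
wrist_force: [-2.8, 0.3, 5.7]
finger_gap: 0.0629
grip_force: 69.9
to go tool mm [-0.1451  0.1112  1.268 ] axes [ 0.9499  0.3125  0.3125 -0.9499] err rotvec [ 0.0013 -0.0145  0.    ]
```

Run:
```python
from m import *
s=manip.observe(); print(s['wrist_force'],s['moment'])
im9,p9=snap('wrist','w9')
for f in ('w7','w8','w9'):
    im,p=load(f); h=cv2.cvtColor(im,cv2.COLOR_BGR2HSV)
    for nm,rs in (('top',range(180,204)),('bot',range(288,308))):
        print(f,nm,rs[0],[f"{h[v,256,0]}/{h[v,256,1]}/{h[v,256,2]}" for v in rs])
    print(f,'L',[f"{h[246,u,1]}/{h[246,u,2]}" for u in range(192,206)],'R',[f"{h[246,u,1]}/{h[246,u,2]}" for u in range(306,320)])
cv2.imwrite('pics/w9v.png',cv2.resize(im9[140:320,130:380,::-1],(750,540),interpolation=cv2.INTER_CUBIC))
```

```text
[-2.7575  0.2742  5.687 ] [ 0.0553  0.474  -0.0033]
w7 top 180 ['128/38/27', '75/35/29', '150/21/24', '120/10/25', '160/29/26', '120/8/33', '110/26/30', '90/19/27', '158/34/30', '110/39/39', '101/52/79', '102/57/129', '101/61/162', '102/62/169', '103/60/178', '102/61/206', '99/52/236', '98/40/246', '98/47/244', '98/66/237', '100/75/231', '100/76/231', '100/76/231', '99/73/233']
w7 bot 288 ['100/81/230', '100/73/229', '99/69/225', '101/66/223', '101/64/224', '101/65/224', '100/62/225', '100/62/226', '100/62/226', '100/61/230', '98/56/236', '98/47/245', '98/49/241', '100/67/212', '98/79/175', '99/80/159', '99/84/160', '97/86/158', '98/83/157', '97/83/154']
w7 L ['25/51', '23/33', '51/30', '41/31', '81/66', '69/140', '69/206', '66/224', '68/225', '72/230', '67/244', '63/249', '59/251', '57/251'] R ['90/233', '89/234', '84/233', '73/235', '61/236', '55/238', '60/229', '71/187', '71/112', '51/55', '20/38', '20/38', '33/39', '5/48']
w8 top 180 ['120/4/234', '120/3/239', '120/4/240', '105/4/237', '120/6/229', '115/8/188', '108/9/148', '110/5/141', '110/5/152', '102/7/188', '96/6/222', '98/2
[... 916 characters left out ...]
60/182', '102/59/189', '100/59/211', '99/44/242', '97/35/249', '98/35/250', '97/47/248', '97/56/246', '97/56/246', '97/54/247', '97/56/247']
w9 bot 288 ['100/73/229', '99/68/230', '100/65/229', '99/63/229', '100/62/228', '99/60/229', '98/58/230', '99/60/232', '98/58/233', '98/57/233', '97/52/240', '98/39/247', '98/43/242', '101/42/199', '20/28/135', '20/115/126', '22/149/125', '21/152/129', '20/154/126', '19/118/123']
w9 L ['19/55', '71/36', '49/31', '33/31', '70/73', '69/152', '69/212', '63/230', '66/228', '69/228', '68/237', '64/243', '61/245', '62/245'] R ['71/234', '72/235', '65/237', '60/239', '52/241', '51/241', '55/235', '66/200', '68/120', '59/61', '32/40', '28/36', '30/43', '19/55']
```

View pics/w9v.png

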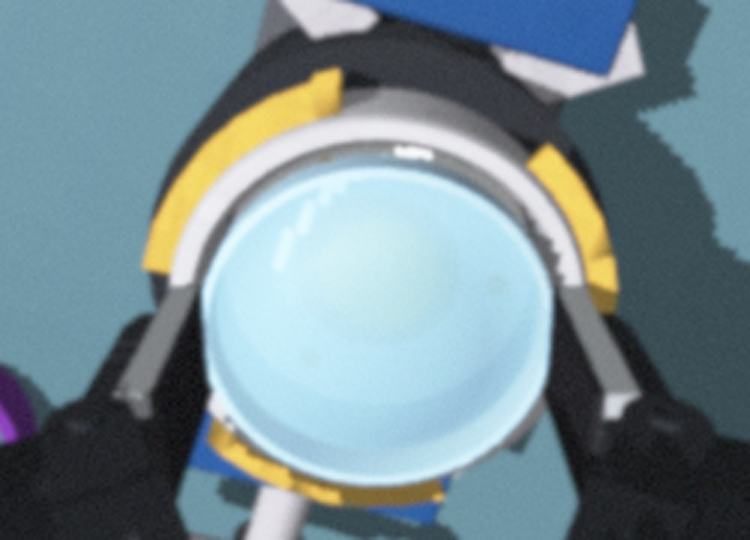

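The close-up shows the lens concentric in the mouth, with both fingertips resting on the silver rim; the moment is balanced too. Ease the contact and release slowly here.

```bash
python3 -m jog '[[0,0,-0.7,0,0,0],[0,0,0,0,0,0]]'
python3 -m jog '[[0,0,0,0,0,0],[0,0,0,0,0,0],[0,0,0,0,0,0]]' 0.85
python3 -m jog '[[0,0,-20,0,0,0],[0,0,-30,0,0,0],[0,0,-40,0,0,0],[0,0,-40,0,0,0],[0,0,0,0,0,0],[0,0,0,0,0,0]]'
python3 - <<'E'
from m import *
im,p=snap('wrist','w10')
cv2.imwrite('pics/w10v.png',cv2.resize(im[60:320,80:430,::-1],(700,520),interpolation=cv2.INTER_CUBIC))
E
python3 togo.py '[.4887,.2222,.200]'
```

```text
time: 11.22
eef_pos: [0.5087, -0.0135, 0.0893]
orientation: [0.0, 0.987, 0.158, 0.0]
wrist_force: [-0.8, 0.1, 3.3]
finger_gap: 0.0631
grip_force: 68.2
time: 11.6
eef_pos: [0.5083, -0.0135, 0.0888]
orientation: [-0.0, 0.987, 0.158, -0.0]
wrist_force: [0.2, -0.0, -0.5]
finger_gap: 0.0792
grip_force: 0.0
time: 12.35
eef_pos: [0.508, -0.0135, 0.2184]
orientation: [-0.0, 0.987, 0.158, -0.0]
wrist_force: [-0.4, 0.5, 0.1]
finger_gap: 0.079
grip_force: 0.0
to go tool mm [  55.9013 -229.6812   17.5757] axes [ 0.9499  0.3125  0.3125 -0.9499] err rotvec [-0.0546  0.1313  0.    ]
```

View pics/w10v.png

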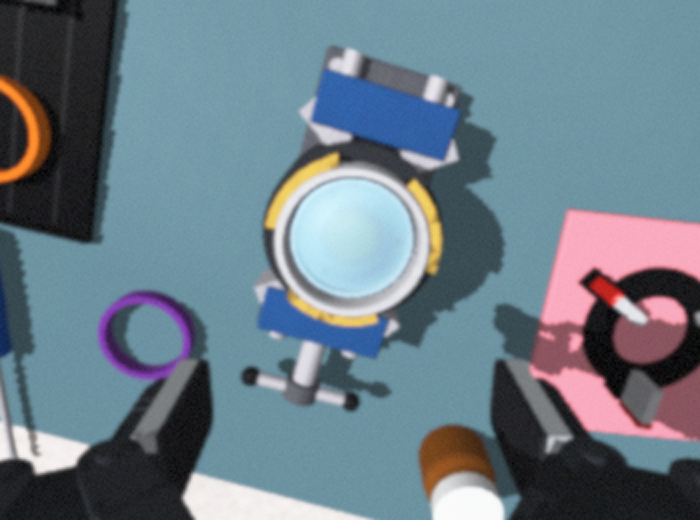

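The lens lies in the bore, concentric (crop centre (352,238)). Nine pictures have been viewed, so I keep the last and measure numerically from here: lens centre, lug angles, spacer.

Run:
```python
from m import *
im,p=load('w10'); h=cv2.cvtColor(im,cv2.COLOR_BGR2HSV)
print(h[178,256],h[178,240],h[160,250])
c=blobs(im,(90,25,150),(112,160,255),(256,178)); print(cv2.contourArea(c),cv2.boundingRect(c),circ(p,cv2.convexHull(c),.085))
b=cv2.inRange(h,np.array((18,100,110)),np.array((32,255,255)))
for r in (.0430,.0445,.0455):
    a=np.arange(-180,180,1.); t=np.radians(a)
    X=np.c_[.5096+r*np.cos(t),-.0133+r*np.sin(t),np.full(360,.093)]
    uv=np.rint(proj(p,X)).astype(int); m=b[uv[:,1],uv[:,0]]>0
    e=np.flatnonzero(m!=np.roll(m,1)); print(r,[(a[i],bool(m[i])) for i in e])
```

```text
[ 94  47 232] [ 98  51 246] [ 96  47 250]
85072.0 (87, 0, 425, 326) (array([ 0.5189, -0.0592]), np.float64(0.23312077694078065))
0.043 [(np.float64(-144.0), False), (np.float64(-92.0), True), (np.float64(-22.0), False), (np.float64(27.0), True), (np.float64(98.0), False), (np.float64(147.0), True)]
0.0445 [(np.float64(-144.0), False), (np.float64(-93.0), True), (np.float64(-22.0), False), (np.float64(27.0), True), (np.float64(98.0), False), (np.float64(147.0), True)]
0.0455 [(np.float64(-180.0), True), (np.float64(-145.0), False), (np.float64(-92.0), True), (np.float64(-23.0), False), (np.float64(26.0), True), (np.float64(97.0), False), (np.float64(149.0), True), (np.float64(150.0), False), (np.float64(151.0), True), (np.float64(168.0), False), (np.float64(170.0), True), (np.float64(175.0), False), (np.float64(177.0), True), (np.float64(179.0), False)]
```

```bash
python3 -m jog '[[6,-25,0,0,0,0],[6,-35,0,0,0,0],[9,-36,0,0,0,0],[9,-36,0,0,0,0],[9,-36,0,0,0,0],[9,-36,0,0,0,0],[6,-20,20,0,0,0],[2,-6,50,0,0,0],[0,0,50,0,0,0],[0,0,30,0,0,0],[0,0,0,0,0,0],[0,0,0,0,0,0],[0,0,0,0,0,0]]' 0.88
python3 - <<'E'
from m import *
im,p=snap('wrist','w11')
c=blobs(im,*ORG,(258,215),200); print(cv2.boundingRect(c),circ(p,cv2.convexHull(c),.018))
E
python3 togo.py '[.4887,.2222,.0090]'
```

```text
time: 14.02
eef_pos: [0.4912, 0.223, 0.0708]
orientation: [-0.0, 0.987, 0.158, 0.002]
wrist_force: [-0.1, 0.1, 0.2]
finger_gap: 0.0803
grip_force: 0.0
(211, 273, 28, 55) (array([0.3973, 0.2237]), np.float64(0.02753144319107034))
to go tool mm [-2.791  -0.0246 61.8171] axes [ 0.95    0.3124  0.3124 -0.95  ] err rotvec [-0.0123 -0.1914  0.    ]
```

```bash
python3 -m jog '[[-2,0,25,0,0,0],[0,0,20,0,0,0],[0,0,14,0,0,0],[0,0,0,0,0,0],[0,0,0,0,0,0]]'
python3 togo.py '[.4887,.2222,.0085]'
```

```text
time: 14.7
eef_pos: [0.4887, 0.2222, 0.0109]
orientation: [-0.0, 0.987, 0.158, 0.001]
wrist_force: [0.3, -0.7, 0.0]
finger_gap: 0.0801
grip_force: 0.0
to go tool mm [ 0.0373 -0.0147  2.3557] axes [ 0.9499  0.3125  0.3125 -0.9499] err rotvec [-0.0058 -0.0881  0.    ]
```

```bash
python3 -m jog '[[0,0,2.4,0,0,0],[0,0,0,0,0,0]]'
python3 -m jog '[[0,0,0,0,0,0],[0,0,0,0,0,0],[0,0,0,0,0,0],[0,0,0,0,0,0],[0,0,0,0,0,0]]' 0.3
python3 -m jog '[[0,0,-10,0,0,0],[0,0,-30,0,0,0],[0,0,-40,0,0,0],[0,0,-40,0,0,0],[0,0,-30,0,0,0],[0,0,0,0,0,0],[0,0,0,0,0,0]]'
python3 - <<'E'
from m import *
im,p=snap('wrist','w12b')
h=cv2.cvtColor(im,cv2.COLOR_BGR2HSV);m=cv2.inRange(h,np.array(ORG[0]),np.array(ORG[1]))
for c in cv2.findContours(m,cv2.RETR_EXTERNAL,cv2.CHAIN_APPROX_NONE)[0]:
    if cv2.contourArea(c)>300: print(cv2.contourArea(c),cv2.boundingRect(c))
E
python3 togo.py '[.5096,-.0134,.160]'
```

```text
time: 14.95
eef_pos: [0.4881, 0.222, 0.0079]
orientation: [-0.0, 0.987, 0.158, 0.0]
wrist_force: [0.0, 0.4, -0.7]
finger_gap: 0.0802
grip_force: 0.0
time: 15.58
eef_pos: [0.4885, 0.2221, 0.0085]
orientation: [-0.0, 0.987, 0.158, 0.001]
wrist_force: [-0.7, 0.2, 6.1]
finger_gap: 0.0619
grip_force: 63.9
time: 16.45
eef_pos: [0.4871, 0.2215, 0.1567]
orientation: [0.0, 0.987, 0.158, -0.001]
wrist_force: [-1.0, -0.1, -0.9]
finger_gap: 0.0621
grip_force: 65.2
723.5 (222, 228, 20, 45)
1314.5 (457, 149, 55, 45)
to go tool mm [-51.5515 230.1773  -3.849 ] axes [ 0.9499  0.3125  0.3125 -0.9499] err rotvec [ 0.0095  0.1604 -0.    ]
```

Run:
```python
from m import *
im,p=load('w12b')
h=cv2.cvtColor(im,cv2.COLOR_BGR2HSV);m=cv2.inRange(h,np.array((3,130,90)),np.array((21,255,255)))
for c in cv2.findContours(m,cv2.RETR_EXTERNAL,cv2.CHAIN_APPROX_NONE)[0]:
    if cv2.contourArea(c)>200: print(cv2.contourArea(c),cv2.boundingRect(c))
print('col256',[(v,*h[v,256]) for v in range(176,312,4)])
print('row250',[(u,*h[250,u]) for u in range(188,328,5)])
```

```text
557.5 (465, 331, 47, 35)
9810.5 (199, 186, 114, 111)
2309.5 (155, 25, 53, 58)
col256 [(176, np.uint8(110), np.uint8(23), np.uint8(33)), (180, np.uint8(160), np.uint8(25), np.uint8(31)), (184, np.uint8(40), np.uint8(25), np.uint8(31)), (188, np.uint8(13), np.uint8(215), np.uint8(189)), (192, np.uint8(12), np.uint8(210), np.uint8(205)), (196, np.uint8(17), np.uint8(202), np.uint8(254)), (200, np.uint8(17), np.uint8(203), np.uint8(255)), (204, np.uint8(10), np.uint8(177), np.uint8(171)), (208, np.uint8(120), np.uint8(20), np.uint8(51)), (212, np.uint8(126), np.uint8(27), np.uint8(48)), (216, np.uint8(135), np.uint8(14), np.uint8(37)), (220, np.uint8(120), np.uint8(13), np.uint8(20)), (224, np.uint8(120), np.uint8(12), np.uint8(22)), (228, np.uint8(100), np.uint8(81), np.uint8(66)), (232, np.uint8(98), np.uint8(81), np.uint8(188)), (236, np.uint8(97), np.uint8(85), np.uint8(187)), (240, np.uint8(98), np.uint8(85), np.uint8(189)), (244, np.uint8(99), np.uint8(83), np.uint8(191)), (248, np.uint8(99), np.uint8(81), np.uint8(188)), (252, np.uint8(98), np.uint8(83), np.uint8(187)), (256, np.u
[... 1413 characters left out ...]
258, np.uint8(98), np.uint8(82), np.uint8(193)), (263, np.uint8(98), np.uint8(81), np.uint8(190)), (268, np.uint8(99), np.uint8(80), np.uint8(191)), (273, np.uint8(98), np.uint8(83), np.uint8(188)), (278, np.uint8(98), np.uint8(82), np.uint8(186)), (283, np.uint8(98), np.uint8(81), np.uint8(190)), (288, np.uint8(98), np.uint8(80), np.uint8(185)), (293, np.uint8(98), np.uint8(84), np.uint8(186)), (298, np.uint8(8), np.uint8(96), np.uint8(213)), (303, np.uint8(13), np.uint8(207), np.uint8(243)), (308, np.uint8(17), np.uint8(205), np.uint8(254)), (313, np.uint8(128), np.uint8(43), np.uint8(47)), (318, np.uint8(105), np.uint8(36), np.uint8(43)), (323, np.uint8(109), np.uint8(13), np.uint8(153))]
```

```bash
python3 -m jog '[[-4,16,0,0,0,0],[-7,32,0,0,0,0],[-8,36,0,0,0,0],[-8,36,0,0,0,0],[-8,36,0,0,0,0],[-8,34,0,0,0,0],[-6,25,0,0,0,0],[-3,15,0,0,0,0],[0,0,20,0,0,0],[0,0,20,0,0,0],[0,0,12,0,0,0],[0,0,0,0,0,0],[0,0,0,0,0,0]]'
python3 togo.py '[.5090,-.0136,.100]'
```

```text
time: 18.12
eef_pos: [0.5108, -0.0129, 0.1061]
orientation: [0.0, 0.987, 0.158, 0.0]
wrist_force: [0.6, -0.2, -0.4]
finger_gap: 0.0621
grip_force: 65.3
to go tool mm [-1.9707  0.1376  6.1365] axes [ 0.9498  0.3127  0.3127 -0.9498] err rotvec [ 0.0192 -0.0442  0.    ]
```

```bash
python3 -m jog '[[-1.7,0,3,0,0,0],[0,0,3,0,0,0],[0,0,0,0,0,0],[0,0,0,0,0,0]]'
python3 togo.py '[.5090,-.0136,.0905]'
python3 - <<'E'
from m import *
im,p=snap('wrist','w13'); h=cv2.cvtColor(im,cv2.COLOR_BGR2HSV)
m=cv2.inRange(h,np.array((3,130,90)),np.array((19,255,255)))
for c in cv2.findContours(m,cv2.RETR_EXTERNAL,cv2.CHAIN_APPROX_NONE)[0]:
    if cv2.contourArea(c)>200: print(cv2.contourArea(c),cv2.boundingRect(c))
for a in range(-40,101,20):
    r=np.arange(.030,.047,.001); X=np.c_[.5096+r*np.cos(np.radians(a)),-.0134+r*np.sin(np.radians(a)),np.full(len(r),.095)]
    uv=np.rint(proj(p,X)).astype(int); print(a,[f"{h[v,u,0]}/{h[v,u,1]}/{h[v,u,2]}" for u,v in uv])
E
```

```text
time: 18.62
eef_pos: [0.5088, -0.0134, 0.0997]
orientation: [0.0, 0.987, 0.158, 0.0]
wrist_force: [0.5, 0.1, -1.0]
finger_gap: 0.0618
grip_force: 65.3
to go tool mm [0.1591 0.2448 9.1687] axes [ 0.9499  0.3125  0.3125 -0.9499] err rotvec [ 0.0053 -0.0093 -0.    ]
296.5 (0, 249, 17, 48)
4702.5 (224, 89, 119, 72)
-40 ['104/212/253', '108/214/224', '109/137/153', '0/10/131', '21/17/105', '12/11/111', '171/12/144', '5/7/229', '0/3/239', '173/4/231', '102/24/161', '101/93/194', '95/143/246', '96/145/247', '95/143/248', '95/144/247', '99/150/191']
-20 ['108/219/192', '108/197/133', '113/94/138', '16/39/211', '21/46/233', '19/29/186', '4/10/210', '174/5/237', '6/5/241', '0/4/233', '173/11/190', '170/6/137', '0/3/100', '160/11/69', '75/12/41', '20/47/49', '10/26/60']
0 ['108/208/158', '107/215/153', '111/144/158', '16/41/219', '23/41/248', '20/49/228', '0/12/207', '0/4/237', '0/4/244', '8/4/238', '173/10/199', '173/7/145', '6/10/133', '0/6/131', '12/11/112', '4/19/94', '8/39/72']
20 ['107/210/194', '108/210/193', '111/133/196', '19/40/238', '23/48/248', '22/51/234', '8/10/204', '6/5/235', '0
[... 313 characters left out ...]
', '96/146/244']
60 ['107/216/240', '107/211/230', '109/175/230', '8/12/240', '25/23/253', '22/47/232', '0/9/175', '174/5/232', '6/5/244', '173/4/244', '173/4/242', '98/55/236', '96/130/243', '96/148/245', '96/145/246', '95/147/245', '96/145/244']
80 ['104/203/254', '104/208/253', '106/206/249', '111/134/187', '116/29/122', '6/11/111', '30/4/135', '10/3/234', '0/3/243', '8/4/244', '0/3/241', '97/75/239', '95/145/244', '96/147/244', '95/146/247', '95/146/246', '99/135/185']
100 ['104/202/253', '104/214/253', '104/204/254', '104/203/253', '106/195/250', '112/87/162', '0/8/187', '0/4/230', '8/4/244', '0/3/245', '0/4/228', '9/17/108', '8/36/78', '10/55/70', '19/71/122', '21/81/158', '22/81/176']
```

```bash
python3 -m jog '[[0,0,3,0,0,0],[0,0,3,0,0,0],[0,0,2,0,0,0],[0,0,0,0,0,0],[0,0,0,0,0,0]]'
python3 togo.py '[.5090,-.0136,.0905]'
```

```text
time: 19.3
eef_pos: [0.5087, -0.0134, 0.0916]
orientation: [0.0, 0.987, 0.158, 0.0]
wrist_force: [-0.7, 0.1, -0.5]
finger_gap: 0.0617
grip_force: 65.3
to go tool mm [0.1828 0.2546 1.0965] axes [ 0.9499  0.3125  0.3125 -0.9499] err rotvec [ 0.0014 -0.0009  0.    ]
```

```bash
python3 -m jog '[[0,0,1,0,0,0],[0,0,0,0,0,0]]'
python3 -m jog '[[0,0,0,0,0,0],[0,0,0,0,0,0],[0,0,0,0,0,0]]' 0.88
python3 -m jog '[[0,0,-20,0,0,0],[0,0,-30,0,0,0],[0,0,-40,0,0,0],[0,0,-40,0,0,0],[0,0,0,0,0,0],[0,0,0,0,0,0]]'
cat > sp.py <<'E'
from m import *
import sys
f=sys.argv[1]; snap('wrist',f); im,p=load(f); h=cv2.cvtColor(im,cv2.COLOR_BGR2HSV)
c=proj(p,[.5096,-.0134,.099])[0]
m=cv2.inRange(h,np.array((3,140,90)),np.array((18,255,255)))
q=max([c for c in cv2.findContours(m,cv2.RETR_EXTERNAL,cv2.CHAIN_APPROX_NONE)[0] if cv2.contourArea(c)>30],key=lambda k:-np.hypot(*(k.reshape(-1,2).mean(0)-c)))
for z in (.095,.099,.103): print(z,cv2.contourArea(q),cv2.boundingRect(q),circ(p,cv2.convexHull(q),z))
E
python3 sp.py w14
python3 -m jog '[[0,0,0,0,0,0],[20,50,0,0,0,0],[20,50,0,0,0,0],[0,0,0,0,0,0],[0,0,0,0,0,0]]'
python3 sp.py w15
python3 togo.py '[.4931,-.2391,.20]'
```

```text
time: 19.55
eef_pos: [0.5087, -0.0134, 0.0906]
orientation: [-0.0, 0.987, 0.158, -0.0]
wrist_force: [-0.9, 0.4, -0.8]
finger_gap: 0.062
grip_force: 65.3
time: 19.92
eef_pos: [0.5088, -0.0134, 0.0906]
orientation: [0.0, 0.987, 0.158, 0.0]
wrist_force: [-0.9, -0.5, -0.3]
finger_gap: 0.0802
grip_force: 0.0
time: 20.68
eef_pos: [0.5083, -0.0134, 0.2201]
orientation: [-0.0, 0.987, 0.158, -0.0]
wrist_force: [0.2, -1.1, -0.8]
finger_gap: 0.0804
grip_force: 0.0
0.095 3042.0 (224, 151, 64, 62) (array([ 0.5088, -0.0134]), np.float64(0.03366720301887692))
0.099 3042.0 (224, 151, 64, 62) (array([ 0.5099, -0.013 ]), np.float64(0.03316445770214511))
0.103 3042.0 (224, 151, 64, 62) (array([ 0.5111, -0.0127]), np.float64(0.03266171238540645))
time: 21.35
eef_pos: [0.577, -0.0957, 0.2191]
orientation: [-0.001, 0.987, 0.158, -0.001]
wrist_force: [-0.4, 0.3, -0.4]
finger_gap: 0.0802
grip_force: 0.0
0.095 2693.5 (133, 188, 63, 58) (array([ 0.5092, -0.0127]), np.float64(0.0341319642587156))
0.099 2693.5 (133, 188, 63, 58) (array([ 0.5113, -0.0136]), np.float64(0.03361997048457595))
0.103 2693.5 (133, 188, 63, 58) (array([ 0.5134, -0.0145]), np.float64(0.033107976710437116))
to go tool mm [-124.4504  110.4744   19.4715] axes [ 0.9499  0.3125  0.3125 -0.9499] err rotvec [-0.0933  0.119   0.    ]
```

```bash
python3 -m jog '[[-30,15,0,0,0,0],[-40,22,5,0,0,0],[-40,22,20,0,0,0],[-40,22,25,0,0,0],[-35,20,25,0,0,0],[-18,9,14,0,0,0],[0,0,0,0,0,0],[0,0,0,0,0,0]]'
python3 -c "
from m import *
snap('wrist','r1')"
python3 -m jog '[[0,-30,0,0,0,0],[0,-30,0,0,0,0],[0,0,0,0,0,0],[0,0,0,0,0,0]]'
python3 - <<'E'
from m import *
snap('wrist','r2')
t=[]
for f in('r1','r2'):
    im,p=load(f); c=np.rint(proj(p,[.4931,-.2391,.03])[0]).astype(int); print(f,c)
    M=np.float32([[1,0,80-c[0]],[0,1,80-c[1]]]); t.append(cv2.resize(cv2.warpAffine(im,M,(160,160)),(400,400),interpolation=cv2.INTER_CUBIC))
cv2.imwrite('pics/r12.png',np.hstack(t))
E
```

```text
time: 22.4
eef_pos: [0.4201, -0.2631, 0.1323]
orientation: [0.0, 0.987, 0.159, 0.001]
wrist_force: [-0.1, 0.1, 0.1]
finger_gap: 0.0805
grip_force: 0.0
time: 22.95
eef_pos: [0.402, -0.207, 0.1325]
orientation: [0.001, 0.987, 0.159, 0.001]
wrist_force: [0.3, -0.1, 0.4]
finger_gap: 0.0801
grip_force: 0.0
r1 [255 107]
r2 [322 108]
```

View pics/r12.png

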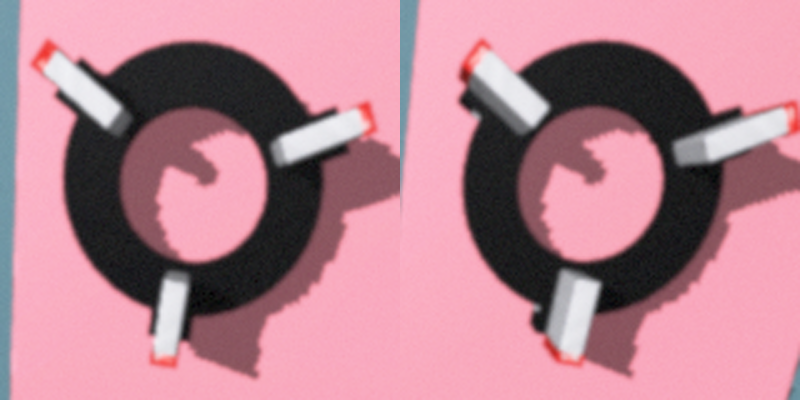

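The left tile (r1) views the ring from straight above: wings near (80,85), (322,135), (170,315) in the crop, bright top faces with red outer ends. I'll triangulate the top faces.

```bash
cat > rg.py <<'E'
from m import *
def tops(f,c0,half=70,vmin=200):
    im,p=load(f);h=cv2.cvtColor(im,cv2.COLOR_BGR2HSV)
    m=((h[...,1]<40)&(h[...,2]>vmin)).astype(np.uint8)
    u=np.zeros_like(m);x,y=np.rint(c0).astype(int);u[max(0,y-half):y+half,max(0,x-half):x+half]=1;m*=u
    out=[]
    for c in cv2.findContours(m,cv2.RETR_EXTERNAL,cv2.CHAIN_APPROX_NONE)[0]:
        if cv2.contourArea(c)>60: out.append((np.array(cv2.minAreaRect(c)[0]),cv2.boxPoints(cv2.minAreaRect(c)),cv2.contourArea(c)))
    return p,out
def pose(p,o,z):
    W=[];A=[]
    for c,b,_ in o:
        P=plane(p,b,z)[:,:2]; e=P[1]-P[0],P[2]-P[1]; l=max(e,key=np.linalg.norm)
        W.append(plane(p,[c],z)[0,:2]);A.append([np.linalg.norm(e[0]),np.linalg.norm(e[1]),np.degrees(np.arctan2(l[1],l[0]))])
    W=np.array(W); A1=np.c_[2*W,np.ones(3)]; s=np.linalg.solve(A1,(W**2).sum(1)) if len(W)==3 else None
    return W,np.array(A),s
E
python3 - <<'E'
from rg import *
d={}
for f,c in(('r1',(255,107)),('r2',(322,108))):
    p,o=tops(f,c,75 if f=='r1' else 78); d[f]=(p,o)
    W,A,s=pose(p,o,.056); print(f,[x[2] for x in o]); print(np.c_[W,A])
    if s is not None:
        print('axis',s[:2],'r',np.sqrt(s[2]+s[0]**2+s[1]**2),'ang',[np.degrees(np.arctan2(*(w-s[:2])[::-1])) for w in W])
for i,(c,_,_) in enumerate(d['r1'][1]):
    W2=pose(*d['r2'],.056)[0];w=pose(*d['r1'],.056)[0][i];j=np.argmin(np.hypot(*(W2-w).T))
    print(tri([d['r1'][0],d['r2'][0]],[c,d['r2'][1][j][0]]))
E
```

```text
r1 [207.0, 279.0, 300.0]
[[   0.4548   -0.2404    0.0244    0.0067    7.6611]
 [   0.5233   -0.2679    0.0245    0.0071  -51.75  ]
 [   0.5122   -0.1949    0.0074    0.0239 -113.1122]]
axis [ 0.4969 -0.2345] r 0.04250523082393102 ang [np.float64(-172.00901808592633), np.float64(-51.6591919755672), np.float64(68.84729158583352)]
r2 [244.5, 288.0, 297.0]
[[   0.4543   -0.2399    0.0249    0.0078    7.6113]
 [   0.5232   -0.2678    0.025     0.0076  -53.9463]
 [   0.5124   -0.1948    0.0069    0.0241 -112.8933]]
axis [ 0.4966 -0.2344] r 0.042668993965693895 ang [np.float64(-172.58703871609197), np.float64(-51.382902284737696), np.float64(68.15027270582415)]
(array([ 0.4542, -0.2405,  0.0535]), [np.float64(0.22506567299680172), np.float64(0.22470158124347847)])
(array([ 0.5233, -0.2679,  0.0556]), [np.float64(0.029174737758160808), np.float64(0.02943188111295916)])
(array([ 0.5123, -0.1949,  0.056 ]), [np.float64(0.15741211897119903), np.float64(0.15679939035957768)])
```

```bash
python3 -m jog '[[25,5,0,0,0,0],[30,6,0,0,0,0],[30,6,0,0,0,0],[24,5,0,0,0,0],[0,0,0,0,0,-10],[0,0,0,0,0,-10],[0,0,0,0,0,-10],[0,0,0,0,0,-10],[0,0,0,0,0,-10],[0,0,20,0,0,0],[0,0,20,0,0,0],[0,0,0,0,0,0],[0,0,0,0,0,0]]' -0.06
python3 togo.py '[.5130,-.1936,.032]'
```

```text
time: 24.62
eef_pos: [0.5119, -0.1943, 0.0921]
orientation: [0.0, 0.828, 0.561, 0.0]
wrist_force: [0.2, -0.3, 0.5]
finger_gap: 0.0401
grip_force: 0.0
to go tool mm [ 1.0659  0.7573 60.1411] axes [ 0.3716  0.9284  0.9284 -0.3716] err rotvec [ 0.0452  0.0042 -0.    ]
```

```bash
python3 -m jog '[[1,0.7,25,0,0,0],[0,0,20,0,0,0],[0,0,10,0,0,0],[0,0,5,0,0,0],[0,0,0,0,0,0],[0,0,0,0,0,0]]'
python3 togo.py '[.5130,-.1936,.032]'
python3 -m jog '[[0,0,0,0,0,0],[0,0,0,0,0,0],[0,0,0,0,0,0],[0,0,0,0,0,0],[0,0,0,0,0,0],[0,0,0,0,0,0]]' -1
```

```text
time: 25.38
eef_pos: [0.5129, -0.1933, 0.0324]
orientation: [0.001, 0.828, 0.561, 0.0]
wrist_force: [-0.0, 0.2, 0.4]
finger_gap: 0.0402
grip_force: 0.0
to go tool mm [-0.2219  0.2175  0.4323] axes [ 0.3712  0.9285  0.9285 -0.3712] err rotvec [ 0.0873  0.0021 -0.    ]
time: 26.12
eef_pos: [0.5128, -0.1932, 0.0322]
orientation: [0.0, 0.828, 0.561, 0.0]
wrist_force: [-0.3, 0.3, 6.0]
finger_gap: 0.0069
grip_force: 61.3
```

```bash
python3 -m jog '[[0,0,-10,0,0,0],[0,0,-30,0,0,0],[0,0,-40,0,0,0],[0,0,-40,0,0,0],[20,-11,0,0,0,0],[34,-19,0,0,0,0],[36,-20,0,0,0,0],[36,-20,0,0,0,0],[34,-18,0,0,0,0],[22,-12,0,0,0,0],[9.6,-5.4,0,0,0,0],[0,0,0,0,0,-9],[0,0,0,0,0,-9],[0,0,0,0,0,-9],[0,0,0,0,0,-9],[0,0,0,0,0,-9],[0,0,0,0,0,-9],[0,0,0,0,0,0],[0,0,0,0,0,0]]'
python3 togo.py '[.486,.0238,.125]'
python3 - <<'E'
from rg import *
snap('wrist','r3'); snap('side','sd3')
p=load('r3')[1]; c=proj(p,[.5096,-.0134,.15])[0]; print(c)
p,o=tops('r3',c,110,185)
for z in (.176,): 
    for x in o: print(x[0],x[2],plane(p,[x[0]],z)[0,:2])
E
```

```text
time: 28.5
eef_pos: [0.485, 0.0238, 0.1511]
orientation: [-0.0, 0.484, 0.875, -0.0]
wrist_force: [0.6, -0.6, -1.5]
finger_gap: 0.0067
grip_force: 60.3
to go tool mm [-0.5769  0.8491 26.0882] axes [-0.5306  0.8476  0.8476  0.5306] err rotvec [-0.0515 -0.0261  0.    ]
[258.7311 303.214 ]
[255.5 253.5] 65.5 [0.4797 0.0305]
[286.6957 226.5155] 282.0 [0.4846 0.0512]
[173. 204.] 75.0 [0.4324 0.0324]
```

```bash
python3 -m jog '[[-0.3,0.7,15,0,0,0],[0,0,10,0,0,0],[0,0,0,0,0,0],[0,0,0,0,0,0]]'
python3 togo.py '[.4858,.0239,.1135]'
python3 - <<'E'
from h import *
for n in('scene','side'): snap(n,n+'3')
_,a=load('scene3');_,b=load('side3')
s=manip.observe()
ax=np.array([.5096,-.0134]);z=s['eef_pos'][2]-.0242+.048
for t in (122.1,2.1,-117.9):
    r=.055; X=[ax[0]+r*np.cos(np.radians(t)),ax[1]+r*np.sin(np.radians(t)),z]
    for f in('scene3','side3'):
        im,p=load(f); q=np.rint(proj(p,X)[0]).astype(int)
        h=cv2.cvtColor(im,cv2.COLOR_BGR2HSV)[q[1]-9:q[1]+10,q[0]-9:q[0]+10]
        m=(((h[...,0]<8)|(h[...,0]>172))&(h[...,1]>110)&(h[...,2]>60)); yy,xx=np.nonzero(m)
        print(t,f,q,m.sum(),(xx.mean()-9,yy.mean()-9) if len(xx) else None)
E
```

```text
time: 29.1
eef_pos: [0.4861, 0.0242, 0.1264]
orientation: [-0.0, 0.483, 0.875, -0.0]
wrist_force: [0.1, -0.0, -1.2]
finger_gap: 0.0066
grip_force: 60.4
to go tool mm [-0.0803 -0.397  12.856 ] axes [-0.533   0.8461  0.8461  0.533 ] err rotvec [-0.0218 -0.0143 -0.    ]
122.1 scene3 [245 167] 0 None
122.1 side3 [299 161] 38 (np.float64(-0.6315789473684212), np.float64(5.184210526315789))
2.1 scene3 [228 188] 30 (np.float64(-0.2666666666666675), np.float64(4.033333333333333))
2.1 side3 [281 146] 0 None
-117.9 scene3 [213 167] 0 None
-117.9 side3 [318 147] 0 None
```

```bash
python3 -m jog '[[0,-0.4,4,0,0,0],[0,0,3,0,0,0],[0,0,3,0,0,0],[0,0,0,0,0,0],[0,0,0,0,0,0]]'
python3 -m jog '[[0,0,2,0,0,0],[0,0,2,0,0,0],[0,0,0,0,0,0],[0,0,0,0,0,0]]'
python3 togo.py '[.4858,.0239,.1082]'
```

```text
time: 29.82
eef_pos: [0.4858, 0.0239, 0.1166]
orientation: [-0.0, 0.483, 0.875, -0.0]
wrist_force: [0.3, 0.0, -2.1]
finger_gap: 0.0067
grip_force: 60.4
time: 30.32
eef_pos: [0.4858, 0.0239, 0.1126]
orientation: [-0.0, 0.483, 0.875, -0.0]
wrist_force: [-0.4, 0.2, -0.7]
finger_gap: 0.0069
grip_force: 60.4
to go tool mm [ 0.0007 -0.0445  4.3584] axes [-0.533   0.8461  0.8461  0.533 ] err rotvec [-0.0026 -0.0029 -0.    ]
```

```bash
python3 -m jog '[[0,0,2,0,0,0],[0,0,1,0,0,0],[0,0,0,0,0,0],[0,0,0,0,0,0]]'
python3 -m jog '[[0,0,1,0,0,0],[0,0,0,0,0,0],[0,0,0,0,0,0]]'
```

```text
time: 30.82
eef_pos: [0.4859, 0.0239, 0.1096]
orientation: [0.0, 0.483, 0.875, 0.0]
wrist_force: [0.1, -0.1, -0.4]
finger_gap: 0.0067
grip_force: 60.4
time: 31.2
eef_pos: [0.4858, 0.0239, 0.1086]
orientation: [-0.0, 0.483, 0.875, -0.0]
wrist_force: [-0.3, 0.3, -1.3]
finger_gap: 0.0066
grip_force: 60.4
```

```bash
python3 -m jog '[[0,0,0.7,0,0,0],[0,0,0,0,0,0],[0,0,0,0,0,0]]'
python3 -m jog '[[0,0,0,0,0,0],[0,0,0,0,0,0],[0,0,0,0,0,0]]' -0.45
python3 togo.py '[.4858,.0239,.1082]'
```

```text
time: 31.58
eef_pos: [0.4861, 0.0239, 0.1081]
orientation: [0.0, 0.483, 0.876, 0.0]
wrist_force: [0.0, -1.1, 1.6]
finger_gap: 0.0066
grip_force: 60.6
time: 31.95
eef_pos: [0.4858, 0.024, 0.1078]
orientation: [-0.0, 0.483, 0.876, -0.0]
wrist_force: [-0.8, 0.1, -0.2]
finger_gap: 0.0232
grip_force: 0.0
to go tool mm [-0.0378 -0.0353 -0.3571] axes [-0.533   0.8461  0.8461  0.533 ] err rotvec [-0.0027 -0.0028 -0.    ]
```

```bash
python3 -m jog '[[-0.06,2.3,0,0,0,3],[-0.06,2.3,0,0,0,3],[-0.06,2.3,0,0,0,3],[-0.06,2.3,0,0,0,3],[-0.06,2.3,0,0,0,3],[-0.06,2.3,0,0,0,3],[-0.06,2.3,0,0,0,3],[-0.06,2.3,0,0,0,3],[-0.06,2.3,0,0,0,3],[-0.06,2.3,0,0,0,3]]'
cat > ang.py <<'E'
from h import *
s=manip.observe();d=s['eef_pos'][:2]-[.5096,-.0134];T=rot(s['orientation']).as_matrix()
print('r',np.hypot(*d)*1e3,'theta',np.degrees(np.arctan2(d[1],d[0])),'psi',np.degrees(np.arctan2(T[1,0],T[0,0])),'F tool',T.T@s['wrist_force'])
E
python3 ang.py
python3 -m jog '[[-0.06,2.3,0,0,0,3],[-0.06,2.3,0,0,0,3],[-0.06,2.3,0,0,0,3],[-0.06,2.3,0,0,0,3],[-0.06,2.3,0,0,0,3],[-0.06,2.3,0,0,0,3]]'
python3 ang.py
```

```text
time: 33.2
eef_pos: [0.5076, 0.0306, 0.1078]
orientation: [-0.0, 0.694, 0.72, -0.0]
wrist_force: [0.3, 0.6, 0.2]
finger_gap: 0.0235
grip_force: 0.0
r 44.08920438242708 theta 92.63924927370701 psi 92.11210858998595 F tool [ 0.62246103  0.29590546 -0.15888674]
time: 33.95
eef_pos: [0.5206, 0.0291, 0.1074]
orientation: [-0.001, 0.798, 0.603, -0.001]
wrist_force: [-0.6, 0.4, -0.1]
finger_gap: 0.0236
grip_force: 0.2
r 43.868161029017585 theta 75.54055837577695 psi 74.11199829313604 F tool [ 0.2661684  -0.70497544  0.12875398]
```

```bash
python3 -m jog '[[-0.06,2.3,0,0,0,3],[-0.06,2.3,0,0,0,3],[-0.06,2.3,0,0,0,3],[-0.06,2.3,0,0,0,3],[-0.06,2.3,0,0,0,3],[-0.06,2.3,0,0,0,3],[-0.06,2.3,0,0,0,3]]'
python3 ang.py
python3 -m jog '[[-0.03,1.5,0,0,0,2],[-0.03,1.5,0,0,0,2],[-0.03,1.5,0,0,0,2]]'
python3 ang.py
```

```text
time: 34.83
eef_pos: [0.5349, 0.0219, 0.1074]
orientation: [-0.0, 0.894, 0.447, -0.001]
wrist_force: [-2.4, 0.8, 0.2]
finger_gap: 0.023
grip_force: 0.7
r 43.42004494035318 theta 54.436503142352805 psi 53.112663398103166 F tool [-0.77256577 -2.35946229 -0.17745726]
time: 35.2
eef_pos: [0.5389, 0.0191, 0.1077]
orientation: [-0.0, 0.917, 0.4, -0.0]
wrist_force: [-1.7, 1.7, -1.2]
finger_gap: 0.0235
grip_force: 0.6
r 43.73747539901464 theta 47.900384069812894 psi 47.09959597012335 F tool [ 0.08438778 -2.34030783  1.22229258]
```

```bash
python3 -m jog '[[-0.03,1.5,0,0,0,2],[-0.03,1.5,0,0,0,2],[-0.03,1.5,0,0,0,2],[-0.03,1.5,0,0,0,2]]'
python3 ang.py
python3 -m jog '[[-0.02,1.1,0,0,0,1.5],[0,0.8,0,0,0,1],[0,0.8,0,0,0,1]]'
python3 ang.py
```

```text
time: 35.7
eef_pos: [0.5433, 0.0148, 0.108]
orientation: [-0.0, 0.942, 0.334, 0.0]
wrist_force: [-1.9, 0.7, -1.1]
finger_gap: 0.0232
grip_force: 0.8
r 43.882368542662356 theta 39.92199694356037 psi 39.07568395931453 F tool [-1.03332886 -1.73073271  1.09218142]
time: 36.08
eef_pos: [0.5447, 0.0128, 0.1079]
orientation: [-0.0, 0.952, 0.306, 0.0]
wrist_force: [-1.4, 2.7, 0.7]
finger_gap: 0.0235
grip_force: 1.8
r 43.85969492550296 theta 36.75157902299473 psi 35.63806128837292 F tool [ 0.37531608 -3.00409981 -0.74708072]
```

```bash
python3 -m jog '[[0,0.8,0,0,0,1],[0,0.8,0,0,0,1]]'
python3 ang.py
python3 -m jog '[[0,0.8,0,0,0,1],[0,0,0,0,0,0]]'
python3 ang.py
```

```text
time: 36.33
eef_pos: [0.5448, 0.0124, 0.1078]
orientation: [-0.001, 0.957, 0.289, -0.001]
wrist_force: [-4.7, 6.5, 2.3]
finger_gap: 0.0234
grip_force: 4.0
r 43.61745739794484 theta 36.228680506548216 psi 33.62698145900059 F tool [-0.28957927 -8.02827481 -2.29993726]
time: 36.58
eef_pos: [0.5448, 0.0121, 0.1076]
orientation: [-0.002, 0.96, 0.281, -0.001]
wrist_force: [-4.8, 7.4, 2.7]
finger_gap: 0.0235
grip_force: 4.2
r 43.44890873521363 theta 35.993672420272425 psi 32.648046497108105 F tool [-0.07338786 -8.82561052 -2.67697201]
```

The ring has stalled against its stop (tangential force jumped to 9 N at wing angle ≈46°). Back off, lift clear, and verify.

```bash
python3 -m jog '[[0,-4,0,0,0,0],[0,-2.5,0,0,0,0],[0,0,0,0,0,0],[0,0,-20,0,0,0],[0,0,-40,0,0,0],[0,0,-30,0,0,0],[0,0,0,0,0,0]]' 
python3 ang.py
python3 -m jog '[[-30,0,0,0,0,0],[-40,0,0,0,0,0],[-40,0,0,0,0,0],[-13,0,0,0,0,0],[0,0,0,0,0,0],[0,0,0,0,0,0]]'
python3 - <<'E'
from rg import *
snap('wrist','f1')
im,p=load('f1'); c=proj(p,[.5096,-.0134,.12])[0]; print(c,p['position'])
p,o=tops('f1',c,70)
for x in o: print(x[0],x[2])
W,A,s=pose(p,o[:3],.129); print(np.c_[W,A]); print(s[:2] if s is not None else '', [np.degrees(np.arctan2(*(w-[.5096,-.0134])[::-1])) for w in W], [np.hypot(*(w-[.5096,-.0134]))for w in W])
E
python3 -m jog '[[0,40,0,0,0,0],[0,40,0,0,0,0],[0,0,0,0,0,0],[0,0,0,0,0,0]]'
python3 - <<'E'
from rg import *
snap('wrist','f2')
im,p2=load('f2'); c=proj(p2,[.5096,-.0134,.12])[0]
p2,o2=tops('f2',c,70); p,o=tops('f1',proj(load('f1')[1],[.5096,-.0134,.12])[0],70)
W2=pose(p2,o2,.129)[0];W=pose(p,o,.129)[0]
for i,w in enumerate(W):
    j=np.argmin(np.hypot(*(W2-w).T)); print(o[i][2],o2[j][2],tri([p,p2],[o[i][0],o2[j][0]]))
E
```

```text
time: 37.45
eef_pos: [0.5453, 0.0156, 0.2013]
orientation: [0.001, 0.96, 0.281, 0.003]
wrist_force: [0.1, 0.4, 0.3]
finger_gap: 0.0237
grip_force: 0.0
r 45.99252925873041 theta 39.146837525903905 psi 32.68904907181083 F tool [ 0.2712441  -0.29873214 -0.25894018]
time: 38.2
eef_pos: [0.4401, -0.0502, 0.1979]
orientation: [-0.0, 0.96, 0.282, 0.0]
wrist_force: [-0.1, 0.2, 0.8]
finger_gap: 0.0236
grip_force: 0.0
[263.9436 105.1962] [ 0.5063 -0.0075  0.3408]
[228.25 145.75] 244.5
[319.4057 121.3302] 245.0
[253.5294  48.6176] 256.0
[[   0.4686   -0.0061    0.0244    0.0065  -13.5426]
 [   0.5226   -0.0556    0.0069    0.0241  -72.4359]
 [   0.5375    0.0141    0.0069    0.0193 -131.5354]]
[ 0.509  -0.0163] [np.float64(169.89167076453867), np.float64(-72.84567534843688), np.float64(44.54584151281343)] [np.float64(0.041622781797392205), np.float64(0.04419729247341808), np.float64(0.039186162849084126)]
time: 38.75
eef_pos: [0.4824, -0.1171, 0.1974]
orientation: [-0.001, 0.96, 0.282, -0.0]
wrist_force: [-0.8, 0.4, 0.4]
finger_gap: 0.0233
grip_force: 0.0
244.5 255.5 (array([ 0.4687, -0.0062,  0.1308]), [np.float64(0.31087467895730847), np.float64(0.3127127963267941)])
245.0 263.5 (array([ 0.5227, -0.0557,  0.1285]), [np.float64(0.07536821988241826), np.float64(0.07555411066704901)])
256.0 263.0 (array([0.5375, 0.0141, 0.1295]), [np.float64(0.09177839250947303), np.float64(0.09363434158319991)])
```

```bash
python3 -m jog '[[0,-40,-4,0,0,0],[0,-40,0,0,0,0],[40,0,0,0,0,0],[40,0,0,0,0,0],[30,0,0,0,0,0],[13,0,0,0,0,0],[0,0,0,0,0,0],[0,0,0,0,0,0]]' 
python3 togo.py '[.5450,.0158,.110]'
python3 - <<'E'
from rg import *
for f,z in(('f1',.129),('f2',.129)):
    im,p=load(f);h=cv2.cvtColor(im,cv2.COLOR_BGR2HSV); c=proj(p,[.5096,-.0134,.12])[0]
    for vm in (150,175,190):
        q,o=tops(f,c,70,vm); W,A,s=pose(q,o,z) if len(o)==3 else (None,None,None)
        if W is not None: print(f,vm,s[:2],np.c_[W,A].tolist())
# lug gaps by several views
for f in('w10','w3','w4'):
    im,p=load(f);h=cv2.cvtColor(im,cv2.COLOR_BGR2HSV);b=cv2.inRange(h,np.array((18,100,110)),np.array((32,255,255)))
    for r in(.0435,.045):
        a=np.arange(-180,180,.5);t=np.radians(a);X=np.c_[.5096+r*np.cos(t),-.0134+r*np.sin(t),np.full(720,.093)]
        m=cv2.remap(b,*[k.astype(np.float32) for k in proj(p,X).T[:, :,None]],cv2.INTER_LINEAR).ravel()>127
        e=np.flatnonzero(m!=np.roll(m,1));print(f,r,[(float(a[i]),int(m[i])) for i in e])
E
```

```text
time: 39.8
eef_pos: [0.5416, 0.0157, 0.2017]
orientation: [-0.0, 0.96, 0.282, -0.001]
wrist_force: [-0.3, 0.6, -0.3]
finger_gap: 0.0235
grip_force: 0.0
to go tool mm [ 3.0274  1.8528 91.6548] axes [ 0.8414  0.5404  0.5404 -0.8414] err rotvec [-0.021   0.0612  0.    ]
w10 0.0435 [(-144.5, 0), (-93.0, 1), (-22.5, 0), (26.5, 1), (97.5, 0), (147.0, 1)]
w10 0.045 [(-145.0, 0), (-92.5, 1), (-22.5, 0), (26.5, 1), (97.0, 0), (147.5, 1)]
w3 0.0435 [(-143.0, 0), (-92.5, 1), (-23.0, 0), (27.5, 1), (97.0, 0), (147.0, 1)]
w3 0.045 [(-143.0, 0), (-92.5, 1), (-23.0, 0), (27.0, 1), (97.5, 0), (148.0, 1)]
w4 0.0435 [(-143.0, 0), (-92.0, 1), (-22.5, 0), (27.0, 1), (96.5, 0), (141.0, 1)]
w4 0.045 [(-143.5, 0), (-93.0, 1), (-22.5, 0), (27.0, 1), (95.5, 0), (141.0, 1)]
```

```bash
python3 -m jog '[[3,1,30,0,0,0],[0,0,40,0,0,0],[0,0,21,0,0,0],[0,0,0,0,0,0],[0,0,0,0,0,0]]' 
python3 ang.py
python3 -m jog '[[0,2,0,0,0,0],[0,2,0,0,0,0],[0,0,0,0,0,0]]'
python3 ang.py
python3 -m jog '[[0,1.5,0,0,0,0],[0,1.5,0,0,0,0],[0,0,0,0,0,0]]'
python3 ang.py
```

```text
time: 40.42
eef_pos: [0.5461, 0.0164, 0.112]
orientation: [0.0, 0.96, 0.281, 0.001]
wrist_force: [-0.2, 0.4, 0.3]
finger_gap: 0.0236
grip_force: 0.0
r 47.095579815435954 theta 39.195082861378225 psi 32.66877520076446 F tool [ 0.04533831 -0.4700253  -0.31279559]
time: 40.8
eef_pos: [0.5478, 0.0148, 0.1119]
orientation: [-0.001, 0.96, 0.281, 0.0]
wrist_force: [-2.6, 5.1, 1.5]
finger_gap: 0.0234
grip_force: 3.1
r 47.44702915548047 theta 36.43591235832035 psi 32.67574188636314 F tool [ 0.57186737 -5.70823051 -1.45545554]
time: 41.18
eef_pos: [0.5483, 0.014, 0.1117]
orientation: [-0.003, 0.96, 0.281, -0.0]
wrist_force: [-5.6, 11.1, 5.5]
finger_gap: 0.0234
grip_force: 6.2
r 47.37434409226022 theta 35.29468798262213 psi 32.654366883260614 F tool [  1.2424248  -12.41776048  -5.47055158]
```

```bash
python3 -m jog '[[0,-4,0,0,0,0],[0,-5,0,0,0,0],[0,0,0,0,0,0],[0,0,-20,0,0,0],[0,0,-40,0,0,0],[0,0,-30,0,0,0],[0,0,0,0,0,0],[-30,0,0,0,0,0],[-40,0,0,0,0,0],[-40,0,0,0,0,0],[-13,0,0,0,0,0],[0,0,0,0,0,0],[0,0,0,0,0,0]]'
python3 - <<'E'
from rg import *
snap('wrist','f3'); im,p=load('f3'); h=cv2.cvtColor(im,cv2.COLOR_BGR2HSV); c=proj(p,[.5096,-.0134,.129])[0]
q,o=tops('f3',c,70)
if len(o)==3:
    W,A,s=pose(q,o,.129); print(s[:2],np.c_[W,A]); print([np.degrees(np.arctan2(*(w-[.5096,-.0134])[::-1]))for w in W])
# bystander check: scene now vs start
a,_=load('scene0'); snap('scene','sceneF'); b,_=load('sceneF')
d=cv2.absdiff(a,b).max(2)>60; n,l,st,ce=cv2.connectedComponentsWithStats(d.astype(np.uint8))
print([(st[i].tolist()) for i in range(1,n) if st[i,4]>25])
print(manip.observe()['wrist_force'])
E
```

```text
time: 42.8
eef_pos: [0.4421, -0.0477, 0.2009]
orientation: [-0.0, 0.96, 0.282, 0.0]
wrist_force: [-0.3, 1.0, -0.2]
finger_gap: 0.024
grip_force: 0.0
[ 0.5092 -0.0159] [[   0.4688   -0.0051    0.0231    0.0067  -13.4463]
 [   0.5215   -0.0558    0.0069    0.0252  -73.0434]
 [   0.5378    0.0145    0.007     0.0205 -133.6749]]
[np.float64(168.42502610683107), np.float64(-74.25878943237053), np.float64(44.756232051728155)]
[[11, 0, 10, 12, 32], [242, 5, 7, 12, 40], [191, 14, 9, 7, 41], [229, 18, 11, 41, 173], [281, 30, 17, 7, 60], [239, 33, 15, 6, 50], [261, 36, 13, 15, 120], [183, 45, 43, 53, 1295], [242, 46, 19, 16, 92], [45, 53, 14, 27, 175], [269, 59, 29, 13, 277], [242, 62, 28, 10, 72], [96, 66, 87, 42, 1896], [259, 67, 16, 24, 279], [64, 82, 34, 41, 758], [216, 91, 13, 13, 81], [199, 102, 36, 46, 738], [129, 107, 73, 25, 1140], [88, 123, 44, 26, 742], [80, 163, 9, 13, 59], [132, 174, 50, 13, 310], [214, 174, 30, 25, 399], [210, 181, 6, 8, 29], [137, 184, 41, 25, 532], [293, 190, 23, 21, 247], [325, 190, 22, 19, 330]]
[-0.0166 -0.2256  0.2992]
```

```bash
python3 -c "
from rig import ticket
print(ticket.sign_off())"
```

```text
the job is handed in; nothing more can be done
None
```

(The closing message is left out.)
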